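Bed a brass strip against the rail and end stop of an engraving plate

TASK

Set the brass strip up on the work plate for engraving: push it at two points, under both spring clips, until its long edge lies flush along the back rail, slide it along the rail up against the end stop, and finish by leaning on it for half a second with a push of about 9 N so that it beds on the rail. The rail's bar and the stop are only finger-tight: never bear on them with more than about 12 N, and leave the other things on the bench alone.

Things in the scene. Friction and masses are not known exactly. Their poses are not given: they have to be found in the camera images.
- plate: Fixed aluminium tool plate, 200 (x) x 360 (y) x 12 mm thick, flat on the bench. Origin: centre of its underside. Its +x points to the back rail, its +y along the rail towards the end stop. Its top is 12 mm over the bench. The stop's face lies 120 mm from the origin along +y.
- rail: Back rail: a dark base, 14 (x) x 210 (y) mm, fixed on the plate; origin: centre of its underside, axes as the plate's. In front of it its bright steel bar (20 x 210 x 10 mm high), parallel to it, adjustable, set by the last user: the bar's face, which the strip is to lie against, stands 30 to 46 mm from the origin towards -x (plate x = 34 to 50 mm). This is not measured: feel or look for it.
- stop: Fixed dark steel end stop with a brass screw, on the plate, 30 (x) x 14 (y) x 12 mm high. Origin: centre of its underside; axes as the plate's. The face that the strip's end is to meet is 7 mm from the origin towards -y.
- strip: Loose brass strip, 25 (x) x 240 (y) x 8 mm thick, about 0.4 kg, lying askew on the plate, short of rail and stop. Origin: centre of its underside; its +x side faces the rail, its +y end the stop. It slides with 1 to 3.5 N of friction (clips add about 1 N). In place its origin is at plate y = 0 and x = 21.5 to 37.5 mm. Its front (-x) edge and -y end are free to push on.
- strip_a (a point): Point on the strip's rail-side edge at mid thickness, 115 mm from the strip's middle towards its +y end.
- strip_b (a point): Point on the strip's rail-side edge at mid thickness, 115 mm from the strip's middle towards its -y end.
- strip_end (a point): Middle of the strip's +y end face, the one to meet the stop.
- clip_a (a joint): Spring-steel hold-down clip, 12 mm wide, on the rail's bar at plate y = +55 mm. Its upturned lip reaches 18 mm out from the bar's face, its nose (6 mm out) is 7 mm over the plate: the strip lifts it 1 mm as it goes under. Entering takes a few newtons, then it drags lightly: that is not yet the rail. Value: lift in rad, 0 at rest, about 0.045 with the strip under the nose.
- clip_b (a joint): The same kind of clip at plate y = -55 mm. Clips and knurled nuts stand at most 40 mm over the bench.
- parallel: Bystander: steel parallel block, 100 x 10 x 20 mm high, beyond the stop end of the plate. Origin: centre of its underside.
- driver: Bystander: screwdriver with a blue handle, 160 mm long, lying behind the plate. Leave it alone.
- loupe: Bystander: black eye loupe, 36 mm wide, 30 mm high, beyond the stop end of the plate. Origin: centre of its underside.
- dome: Bystander: glass dust dome on a wooden base, 90 mm wide, 75 mm high, left of the plate. Origin: centre of its underside.
- stand: Bystander: round black stand with coloured screwdrivers, 84 mm wide, 120 mm high, back left. Origin: centre of its underside.
- oil: Bystander: small amber oil bottle, 34 mm wide, 60 mm high, back right. Origin: centre of its underside.
- tray: Bystander: white parts tray, 120 x 90 x 22 mm high, right of the plate. Origin: centre of its underside.
Mind the look-alikes: they are no part of the job. There is more than one size of the strip; the one meant has the size given above.

How it is judged (in metres and radians):
On the way:
1. with its end at the stop and parallel to the rail under both clips, the strip is held pressed against the rail (height (world z) of strip below 0.014 m and angle between strip's own z axis and vertical below 0.03 rad and angle between the y axis of strip and the y axis of rail, either way round below 0.008 rad and value of joint each of clip_a, clip_b above 0.02 rad and y of strip_end in the frame of stop above -0.0085 m and contact force between strip and rail above 2 N), for 0.3 s.
At the end, for the whole second after the job is handed in: The strip lies flat and at rest on the plate under both clips, parallel to the rail within 0.008 rad as it was pressed against it, its end within 1.5 mm of the stop's face (height (world z) of strip below 0.014 m and angle between strip's own z axis and vertical below 0.03 rad and angle between the y axis of strip and the y axis of rail, either way round below 0.008 rad and value of joint each of clip_a, clip_b above 0.02 rad and y of strip_end in the frame of stop above -0.0085 m and linear speed of strip below 0.01 m/s); the robot touches nothing.
It fails at once if the strip is pressed against the rail or the stop with more than 12 N (contact force between strip and rail above 12 N or contact force between strip and stop above 12 N).
It fails at once if the strip is lifted or tipped (height (world z) of strip above 0.02 m or angle between strip's own z axis and vertical above 0.2 rad).
It fails at once if something else on the bench is moved by more than 15 mm (distance of any of parallel, driver, loupe, dome, stand, oil, tray from where it was at the start of the episode above 0.015 m).
It also fails if it takes over 72 s, if anything falls off the work surface, if the arm or the gripper's body presses on something with over 40 N, if the wrist force passes 120 N, or if a joint passes its speed limit or range.

ROBOT

A 6-joint arm with a two-finger parallel gripper is mounted at the origin on the work surface. World frame = base frame: x ahead of the robot, y to its left, z up, the work surface at z = 0. Lengths are in mm, angles in degrees, forces in N, time in s.
With the tool pointing down it reaches from about 325 to 925 mm from the base axis. Payload 3.1 kg.
Tool frame: the origin (TCP) lies at the very end of the fingers, on their centre line; the grasp point (between the pads) lies grasp_offset behind it (grasp_offset is the distance from the TCP to the grasp point, in mm); z points along the fingers, y is the line along which they close (so a half turn about z gives the same grasp; the last joint's range is limited). The gripper opens to 85 mm and grips with 20 to 120 N. Pads are 22 mm wide; open, the fingers measure 114 mm over their backs; the gripper's body (76 mm by 85 mm) begins 54 mm behind the grasp point. The pads swing forward as they close: fully open they stand 13 mm farther back than shut.
Start: joints at [-81.257, 12.427, 92.441, -0, 75.132, -6.429], TCP at [163.594, -603.222, 231.3] pointing down, gripper open.
Joint ranges: [-157.48, 157.48], [-44.54, 120.13], [17.64, 146.25], [-64.5, 244.5], [7.68, 150.69], [-147.95, 147.95]. Speed limits (degrees/s): [159.86, 159.86, 180, 180, 180, 180].

INTERFACE

Orientations are given as [roll, pitch, yaw] about the fixed x, y, z axes, in that order (R = Rz(yaw) Ry(pitch) Rx(roll)).
In Python, from station import * gives the robot as it stands. Calls block until the motion is done:
- goto(position, orientation): joint-space move of the TCP to a pose.
- move_l(position, attitude=None, speed=150): straight line of the TCP; attitude=None keeps the orientation; speed is the mean speed in mm/s.
- move_j(angles): joint-space move.
- grip(opening, squeeze=None): finger opening in mm; squeeze is the grip in N (None keeps the last); returns when the fingers have stopped.
- wait(seconds).
- solve_ik(position, orientation): joint angles nearest the present ones, or None.
- get_obs(): the state.
- get_image(name): name is "scene" or "top"; returns the picture (384x512x3 uint8, red, green, blue); there is no depth.
- get_calibration(name): a dict with "fx", "fy", "cx", "cy" (pixels), "D" ([k1, k2, p1, p2, k3] as OpenCV has them; the pictures are not rectified), "R" (3x3) and "t" (3): a world point X has camera coordinates R X + t. Camera axes: x right, y down, z forward; pixel columns grow to the right and rows downward; lengths in mm; the calibration is good to about 2 mm. A picture is of the moment at which its call begins. get_calibration takes no time and is no camera call.
A pose or a line that the arm cannot do raises Unreachable and nothing moves.
- sign_off(): hands the job in; it is judged then, once.
Trained networks look in the newest picture that a camera, given by its name, has taken for a name from the list of things; names that differ only in an ending like _2 or _b are one class to them, and where a whole thing is asked for, a point or a joint stands for the part that bears it (a point fixed in the world has none). Each returns a list of dicts, best first, with "score" (0 to 1); they miss things now and then, are a little off and sometimes report something else, mostly with a low value. They report only what shows in the picture. A call takes as long as a camera call. They do not tell look-alikes from the thing itself.
- spot_in(name, camera): "extent" ([centre column, centre row, width, height] in pixels, round what is visible of it).
- regions_of(name, camera): "region" (384x512 bool, what is visible of it) and "extent" ([centre column, centre row, width, height] in pixels, round what is visible of it).
The state is a dict: "t": time; "joint_pos": joint angles; "qvel": joint speeds; "effort": joint torques, N m; "tcp_pos": TCP position; "ee_rot": TCP orientation; "wrist_force": force on the tool from outside, world axes, zero at the start; "moment": the same for the moment, N m; "grip_width": finger opening in mm; "grip_force": force on a finger pad.
Only numpy, scipy, OpenCV 4.12 (cv2) and the standard library are available. Lean on these libraries where they do the work, as an engineer would, in place of code of your own. Each camera call takes 0.05 s, during which the arm holds its last target. There are 200 camera calls.

## Working session

There is one attempt and no reset: what is moved stays moved. The work goes in short steps, each a Python script; the robot and the scene stay as the last script left them, time stands still between calls to the robot, and variables do not carry over. Pictures are saved under pics/ and viewed, at most 10 in all, crops included, and the job is handed in when it is done.

```bash
ls; mkdir -p pics
python3 - <<'E'
from station import *
import cv2,numpy as np
for n in ("scene","top"):
    im=get_image(n); cv2.imwrite(f"pics/{n}0.png",cv2.resize(im[:,:,::-1],(800,600),interpolation=cv2.INTER_CUBIC))
    np.save(f"{n}0.npy",im)
    c=get_calibration(n); print(n,{k:np.round(v,3).tolist() for k,v in c.items()})
    for k in ("plate","rail","stop","strip","clip_a"):
        print(k,[(round(float(d["score"]),2),np.round(d["extent"],1).tolist()) for d in spot_in(k,n)])
o=get_obs();print(o)
E
```

```text
pics
scene {'fx': 456.382, 'fy': 456.382, 'cx': 250.846, 'cy': 192.263, 'D': [-0.179, 0.0, 0.0, 0.0, 0.0], 'R': [[0.67, 0.742, 0.022], [0.558, -0.484, -0.675], [-0.49, 0.464, -0.738]], 't': [-359.828, -241.613, 1544.932]}
plate [(0.55, [259.6, 227.6, 125.8, 115.0])]
rail [(0.73, [281.0, 230.7, 51.6, 59.8])]
stop [(0.55, [293.4, 195.8, 11.6, 6.2])]
strip [(0.74, [377.2, 174.5, 31.3, 42.6]), (0.62, [248.6, 227.2, 41.8, 65.7]), (0.51, [161.7, 195.9, 47.0, 30.7]), (0.24, [280.3, 230.7, 51.6, 54.9])]
clip_a []
top {'fx': 472.251, 'fy': 472.251, 'cx': 257.381, 'cy': 199.012, 'D': [-0.144, 0.0, 0.0, 0.0, 0.0], 'R': [[-0.005, -1.0, -0.01], [-0.985, 0.006, -0.173], [0.173, 0.009, -0.985]], 't': [40.068, 530.854, 1586.584]}
plate [(0.67, [270.5, 186.6, 106.8, 79.2])]
rail [(0.63, [263.5, 170.7, 55.7, 32.0])]
stop []
strip [(0.81, [311.9, 259.9, 8.0, 39.1]), (0.65, [277.6, 189.7, 61.8, 31.5]), (0.25, [382.4, 166.7, 10.8, 11.8])]
clip_a [(0.59, [278.9, 188.2, 60.2, 35.1])]
{'t': 0.6, 'joint_pos': array([-8.12565977e+01,  1.24261531e+01,  9.24407448e+01,  6.30390832e-04,
        7.51300778e+01, -6.42825159e+00]), 'qvel': array([-0.00327611,  0.03197442,  0.03681241, -0.00674781, -0.0785489 ,
       -0.03249597]), 'effort': array([ 1.91220925e-04, -3.96583772e+01, -3.04030609e+01, -2.54802162e-04,
        1.05634899e-03, -1.29002494e-06]), 'tcp_pos': array([ 163.6018014 , -603.23404843,  231.3167907 ]), 'ee_rot': array([ 1.79996926e+02, -2.66857181e-04,  1.51714921e+01]), 'wrist_force': array([0.13881322, 0.20859081, 0.26278963]), 'moment': array([ 0.02436536, -0.02103044, -0.03540161]), 'grip_force': 0.0, 'grip_width': 85.24988473472126}
```

Run:
```python
import cv2,numpy as np
a=np.load("top0.npy")[130:250,200:350,::-1]; cv2.imwrite("pics/topc.png",cv2.resize(a,(750,600),interpolation=cv2.INTER_CUBIC))
a=np.load("scene0.npy")[160:295,190:350,::-1]; cv2.imwrite("pics/scenec.png",cv2.resize(a,(711,600),interpolation=cv2.INTER_CUBIC))
```

```text
(no output)
```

View pics/top0.png

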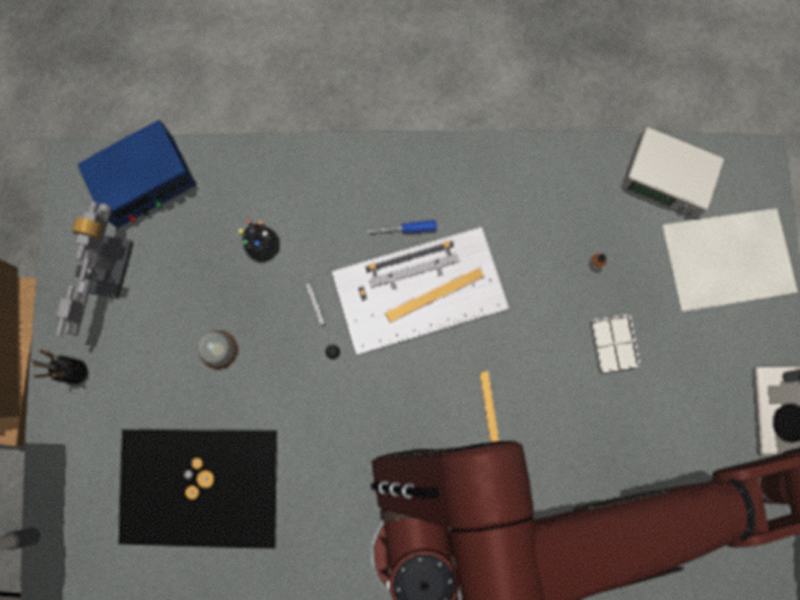

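View pics/topc.png

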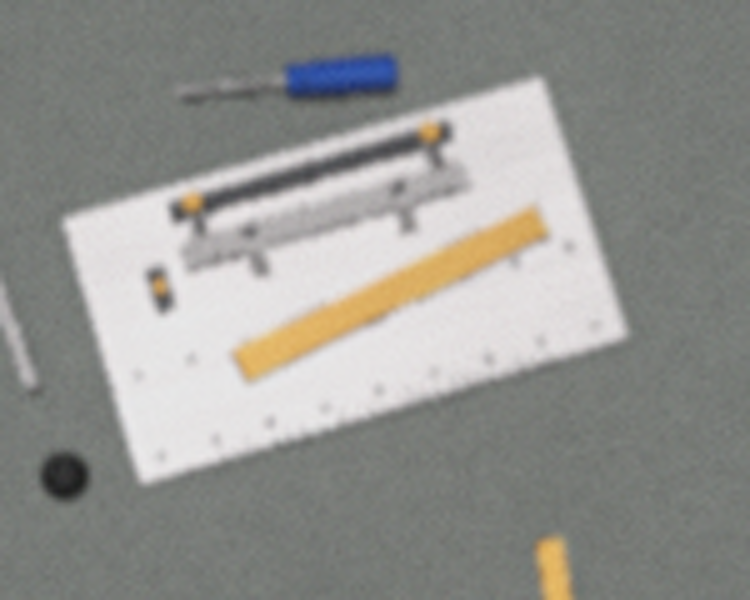

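View pics/scenec.png

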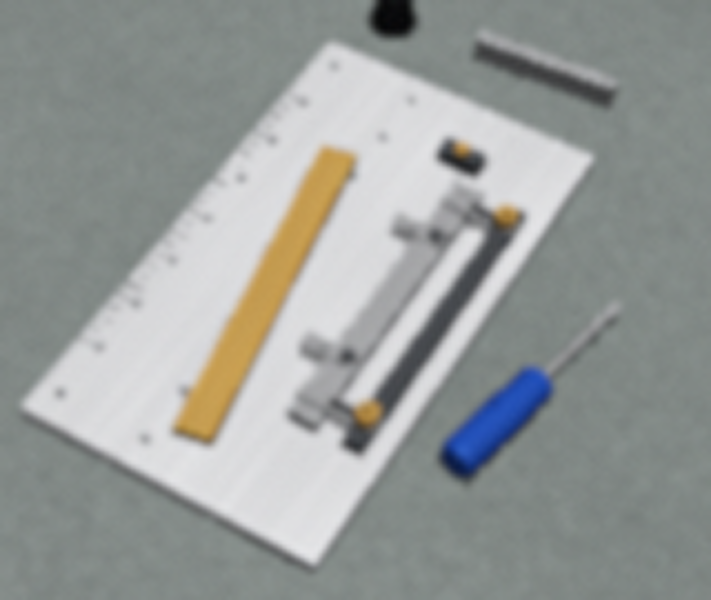

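The top crop shows the plate with corners at crop px (65,215), (543,77), (628,337) and (142,484), at 5x and offset (200,130). The askew brass strip runs from (245,365) to (540,222), with the stop at (160,288). The bar and clips lie behind the strip, and its look-alike is off the plate at the bottom. The scene crop agrees. Next I'll fit the poses in both views.

```bash
cat > vis.py <<'E'
import cv2,numpy as np
from station import *
def towrld(n,px,z):
    c=get_calibration(n);K=np.array([[c["fx"],0,c["cx"]],[0,c["fy"],c["cy"]],[0,0,1.]])
    u=cv2.undistortPoints(np.asarray(px,float).reshape(-1,1,2),K,np.array(c["D"],float)).reshape(-1,2)
    R=np.array(c["R"]);C=-R.T@np.array(c["t"])
    d=np.c_[u,np.ones(len(u))]@R
    return (C+d*((z-C[2])/d[:,2])[:,None])[:,:2]
BOX={"top":(215,145,330,230),"scene":(190,165,330,292)}
def rect(n,mask,z,hull=True):
    x0,y0,x1,y1=BOX[n];m=np.zeros(mask.shape,np.uint8);m[y0:y1,x0:x1]=mask[y0:y1,x0:x1]
    k,l,s,_=cv2.connectedComponentsWithStats(m);i=1+s[1:,4].argmax()
    # upsample for sub-pixel outline
    g=cv2.findContours((l==i).astype(np.uint8),cv2.RETR_EXTERNAL,cv2.CHAIN_APPROX_NONE)[0][0]
    p=cv2.convexHull(towrld(n,g.reshape(-1,2),z).astype(np.float32))
    c,wh,a=cv2.minAreaRect(p)
    b=cv2.boxPoints((c,wh,a));e=[b[1]-b[0],b[2]-b[1]];e=max(e,key=np.linalg.norm)
    ang=np.degrees(np.arctan2(-e[0],e[1]));ang=(ang+90)%180-90
    return np.array([*c,ang]),sorted(wh)
def masks(im):
    f=im.astype(int);r,g,b=f[...,0],f[...,1],f[...,2]
    return (f.min(2)>170),((r-b>60)&(r>130))
def inplate(P,xy):
    a=np.radians(P[2]);R=np.array([[np.cos(a),-np.sin(a)],[np.sin(a),np.cos(a)]]);return (np.asarray(xy)-P[:2])@R
def toworld(P,xy):
    a=np.radians(P[2]);R=np.array([[np.cos(a),-np.sin(a)],[np.sin(a),np.cos(a)]]);return np.asarray(xy)@R.T+P[:2]
E
python3 - <<'E'
from vis import *
Ps=[]
for n in ("top","scene"):
    im=np.load(n+"0.npy");pl,st=masks(im)
    P,w=rect(n,pl,12);Ps.append(P);S,v=rect(n,st,20)
    print(n,P,w,S,v,"strip in plate",inplate(P,S[:2]),S[2]-P[2])
    if n=="top": f=lambda L:towrld(n,np.array(L)/5+[200,130],22)
    if n=="scene": f=lambda L:towrld(n,np.array(L)/4.444+[190,160],22)
    print("bar front ends",inplate(P,f([[190,270],[470,188]] if n=="top" else [[445,190],[290,415]])))
E
```

```text
top [587.27880859  -1.75509644  16.60269165] [201.26882934570312, 360.744384765625] [574.49279785 -34.72349548  25.90475464] [23.280197143554688, 235.2969207763672] strip in plate [-21.67312345 -27.94052838] 9.30206298828125
bar front ends [[  32.93853414  102.20685892]
 [  31.9267019  -105.06675574]]
scene [587.30090332  -3.16725159  16.66256714] [199.86810302734375, 360.0137023925781] [575.80023193 -37.43095398  25.98027039] [24.03751564025879, 238.6094970703125] strip in plate [-20.84235055 -29.52732916] 9.317703247070312
bar front ends [[  36.18432602   92.17294834]
 [  41.51763893 -107.70765901]]
```

```bash
cat > act.py <<'E'
from vis import *
P=np.array([587.3,-2.5,16.63])
a=np.radians(P[2]);EX=np.array([np.cos(a),np.sin(a),0]);EY=np.array([-np.sin(a),np.cos(a),0])
ATT=[180,0,P[2]]
def W(x,y,z): return [*toworld(P,[x,y]),z]
def F(n=3,dt=.01):
    f=[]
    for _ in range(n): wait(dt);f.append(get_obs()["wrist_force"])
    f=np.mean(f,0);return np.array([f@EX,f@EY,f[2]])
def tp():
    o=get_obs();return np.array([*inplate(P,o["tcp_pos"][:2]),o["tcp_pos"][2]])
E
python3 - <<'E'
from act import *
goto(W(-72,-28,60),ATT);print(get_obs()["t"],tp(),F())
move_l(W(-72,-28,8),speed=60);f0=F();print(get_obs()["t"],f0,tp())
z=8
while z>-6:
    z-=.7;move_l(W(-72,-28,z),speed=15);f=F(2)-f0
    if f[2]>2: break
print(z,f,tp(),get_obs()["t"])
E
```

```text
3.025 [-71.80276386 -28.97815802  60.4020947 ] [-0.28831134 -0.14898312  0.24072717]
4.0917 [0.00644803 0.15276339 0.1889215 ] [-71.5130312  -28.23766903   8.45085835]
-1.8000000000000012 [-2.00334067  1.05589014  4.52627239] [-71.97376004 -28.03996765  -1.12903088] 7.825
```

Run:
```python
from act import *
move_l(W(-72,-28,1),speed=20);f0=F(5);np.save("f0.npy",f0);print(f0)
x=-72
while x<-22:
    x+=4;move_l(W(x,-28,1),speed=30);f=F(1)-f0
    print(x,np.round(f,1),round(tp()[0],2))
    if f[0]<-8: break
print(get_obs()["t"])
im=get_image("top");pl,st=masks(im);S,w=rect("top",st,20);print(inplate(P,S[:2]),S[2]-P[2],w)
```

```text
[-0.05816744 -0.08420765  0.00740949]
-68 [-0.   0.2 -0.3] -67.75
-64 [-0.8 -0.1  0.1] -63.71
-60 [ 0.9 -0.7  0.3] -59.72
-56 [-0.7  0.5 -0.7] -55.71
-52 [-0.4 -0.3  0.4] -52.05
-48 [-0.9  0.   0.2] -47.8
-44 [-1.   1.1  0.1] -43.54
-40 [ 0.3 -0.3 -0.1] -39.46
-36 [-0.2  0.4  0.2] -35.48
-32 [ 0.2  0.6 -0.6] -31.48
-28 [ 0.1 -0.2 -0.1] -27.54
-24 [ 0.3 -0.1 -1.4] -23.56
-20 [0.4 0.5 1. ] -19.44
11.95
[ 5.76581915 63.57837226] 1.763890380859376 [23.893047332763672, 50.396400451660156]
```

Run:
```python
from act import *
im=get_image("scene");cv2.imwrite("pics/s1.png",cv2.resize(im[150:300,180:360,::-1],(720,600),interpolation=cv2.INTER_CUBIC))
```

```text
(no output)
```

View pics/s1.png

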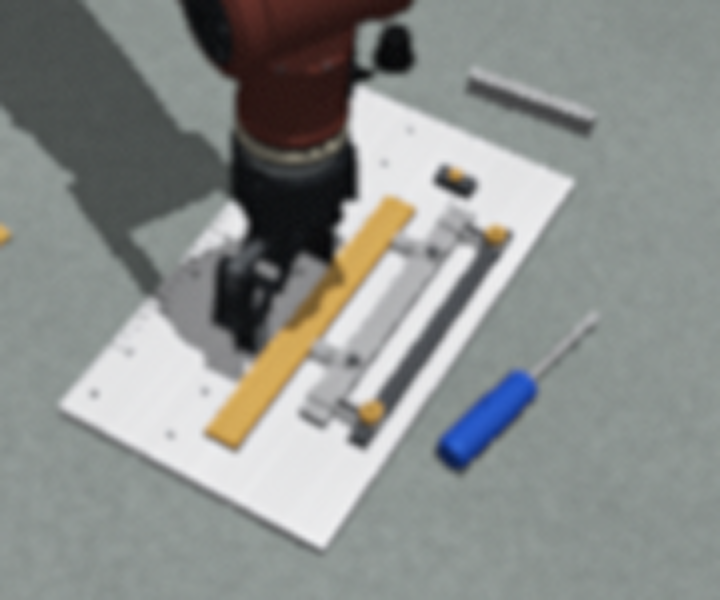

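Run:
```python
from act import *
im=get_image("scene");pl,st=masks(im);S,w=rect("scene",st,20);print(inplate(P,S[:2]),S[2]-P[2],w)
f0=np.load("f0.npy");x=-20
while x<16:
    x+=1 if x<-10 else .5;move_l(W(x,-28,1),speed=10);f=F(2)-f0
    print(x,np.round(f,1),round(tp()[0],2),end="; ")
    if f[0]<-6: break
print(get_obs()["t"],get_obs()["moment"])
im=get_image("scene");pl,st=masks(im);S,w=rect("scene",st,20);print(inplate(P,S[:2]),S[2]-P[2],w)
```

```text
[  4.98560455 -32.26386179] -0.050425415039061505 [26.047191619873047, 238.92434692382812]
-19 [-1.6 -0.3  1.4] -19.18; -18 [-2.4  0.1  1. ] -18.18; -17 [-2.1  0.2  0.4] -16.94; -16 [-1.9 -0.2 -0. ] -15.86; -15 [-1.3 -0.7 -0.8] -14.85; -14 [-1.6  0.8 -0.4] -13.87; -13 [-1.3  0.5 -0.6] -12.83; -12 [-1.5  0.9 -0.6] -11.82; -11 [-1.8  0.6 -0.2] -10.83; -10 [-1.8 -0.2  0.6] -9.97; -9.5 [-3.6  0.3  1.7] -9.82; -9.0 [-3.6  0.4  2. ] -9.2; -8.5 [-4.3  0.8  1.8] -8.55; -8.0 [-4.1 -0.7  2.2] -8.02; -7.5 [-3.9  0.1  2.3] -7.54; -7.0 [-3.3  0.1  2.1] -6.72; -6.5 [-3.1  0.3  0.5] -6.19; -6.0 [-3.4  0.5  0.4] -5.85; -5.5 [-2.6  0.   1.1] -5.45; -5.0 [-2.5 -0.1  0.9] -4.95; -4.5 [-2.9  0.4  0.9] -4.43; -4.0 [-3.6 -0.   1.1] -3.9; -3.5 [-2.6  0.4  1.4] -3.41; -3.0 [-2.8  0.2  1. ] -2.93; -2.5 [-2.7 -0.2  0.3] -2.44; -2.0 [-2.7  0.2  0.7] -1.94; -1.5 [-3.4  0.4  1. ] -1.42; -1.0 [-3.3  0.2  1.1] -1.02; -0.5 [-4.8 -0.1  2.8] -0.98; 0.0 [-5.8 -0.2  3.1] -0.95; 0.5 [-7.8 -0.4  4.5] -0.96; 20.3667 [-0.41844332  1.05133833 -0.02114887]
[  23.49025554 -102.67872167] 1.661961669921876 [24.760425567626953, 97.72579956054688]
```

Contact with the rail comes at TCP x = -1, after the clips were passed at about -9, and the force then rises about 3 N/mm. Next I back off, shut the gripper and measure.

Run:
```python
from act import *
move_l(W(-20,-28,1),speed=60);move_l(W(-20,-28,70),speed=150)
grip(0);goto(W(22,-180,70),ATT)
for n in ("top","scene"):
    im=get_image(n);pl,st=masks(im);S,w=rect(n,st,20);print(inplate(P,S[:2]),S[2]-P[2],w)
    if n=="scene": cv2.imwrite("pics/s2.png",cv2.resize(im[150:300,180:360,::-1],(720,600),interpolation=cv2.INTER_CUBIC))
print(tp(),get_obs()["grip_width"],get_obs()["t"])
```

```text
[23.80936729 -9.71085175] 0.203099365234376 [24.840166091918945, 198.08045959472656]
[ 23.63297551 -28.58977692] 0.4671527099609385 [23.824731826782227, 230.02359008789062]
[  21.43383364 -178.16605637   69.38346429] -0.36079783802777665 23.0583
```

View pics/s2.png

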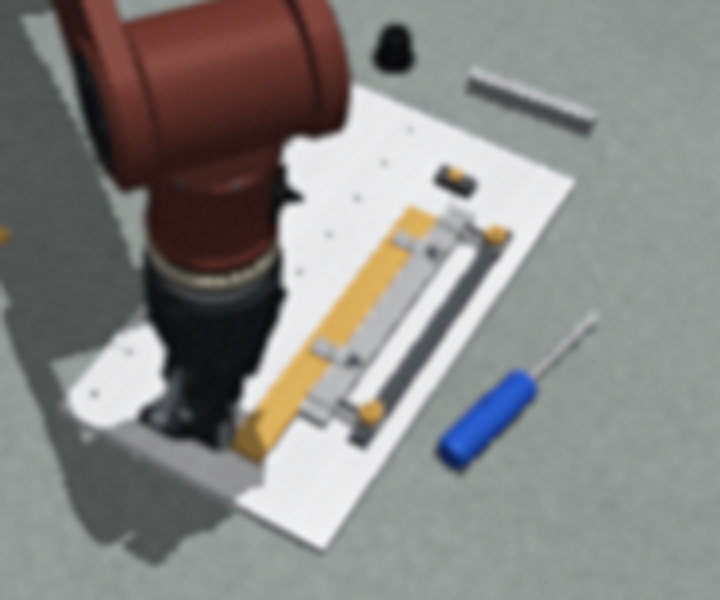

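The picture shows the strip flush along the bar under both clips, about 30 mm short of the stop. Now the slide.

Run:
```python
from act import *
move_l(W(22,-180,15),speed=80);f0=F(4);print(f0,tp())
y=-180;hit=None
while y<-122:
    y+=2 if y<-146 else .6;move_l(W(22,y,15),speed=20 if y<-140 else 10);f=F(2)-f0
    print(round(y,1),np.round(f,1),round(tp()[1],2),end="; ")
    if f[1]<-6.5: break
print(get_obs()["t"])
im=get_image("scene");pl,st=masks(im);S,w=rect("scene",st,20);print(inplate(P,S[:2]),S[2]-P[2],w)
cv2.imwrite("pics/s3.png",cv2.resize(im[150:300,180:360,::-1],(720,600),interpolation=cv2.INTER_CUBIC))
```

```text
[-0.32358257 -0.07728144  0.62523176] [  22.45221866 -180.46027361   15.47850968]
-178 [ 0.7 -0.2 -0.5] -178.07; -176 [0.4 0.6 0. ] -175.84; -174 [ 0.6  0.5 -0.3] -173.85; -172 [0.3 0.2 0.1] -171.85; -170 [ 1.2  0.2 -0.4] -169.9; -168 [ 0.9  0.4 -1. ] -167.86; -166 [ 0.2  0.2 -0.9] -165.85; -164 [ 0.3 -0.1 -0.5] -163.89; -162 [ 0.9 -0.2 -0.6] -161.9; -160 [ 0.7  0.6 -0.1] -159.87; -158 [ 0.2  0.1 -0.7] -157.88; -156 [ 0.1  0.  -0.8] -155.86; -154 [ 0.6 -0.7 -0.2] -154.3; -152 [ 0.6 -1.9 -0.6] -152.32; -150 [ 0.4 -1.9 -1.5] -150.0; -148 [-0.5 -2.5 -0.3] -147.81; -146 [-0.1 -1.9  0.1] -145.8; -145.4 [ 0.5 -2.3 -0.1] -145.46; -144.8 [-0.1 -2.9 -0.4] -144.9; -144.2 [-0.1 -2.8 -0.1] -144.25; -143.6 [-0.4 -2.8 -0.2] -143.61; -143.0 [ 0.  -3.2  0.9] -143.0; -142.4 [ 0.1 -3.3  0.9] -142.39; -141.8 [ 0.6 -3.   0.6] -141.8; -141.2 [ 0.3 -3.   0.5] -141.22; -140.6 [-0.4 -3.8  0.9] -140.61; -140.0 [ 0.3 -3.3  1.5] -139.98; -139.4 [ 0.5 -4.   0.8] -139.36; -138.8 [-0.  -3.8  1.4] -138.79; -138.2 [ 0.1 -3.5  1.8] -138.19; -137.6 [ 0.5 -3.3  2.3] -137.57; -137.0 [ 0.1 -4.2  1.5] -137.02; -136.4 [ 0.6 -3.6  1.9] -136.36; -135.8 [ 0.3 -2.9  2.6] -135.76; -135.2 [ 0.8 -3.2  2.5] -135.15; -134.6 [ 0.1 -3.8  2.1] -134.54; -134.0 [ 1.  -3.5  1.8] -133.9; -133.4 [ 0.6 -4.1  2.2] -133.31; -132.8 [-0.2 -3.7  1.8] -132.74; -132.2 [ 0.6 -3.8  1.3] -132.13; -131.6 [ 0.2 -2.7  2.6] -131.51; -131.0 [ 0.3 -3.6  2.1] -130.92; -130.4 [ 0.4 -3.7  1.9] -130.3; -129.8 [ 0.7 -3.8  1.6] -129.7; -129.2 [-0.  -2.7  1.3] -129.11; -128.6 [ 0.6 -4.   1.1] -128.52; -128.0 [ 0.1 -4.2  1.6] -127.93; -127.4 [-0.2 -3.2  1.8] -127.32; -126.8 [ 0.6 -3.2  1.4] -126.73; -126.2 [ 0.2 -3.9  1.6] -126.13; -125.6 [ 0.5 -3.4  1.3] -125.49; -125.0 [ 0.4 -3.2  1.2] -124.94; -124.4 [ 0.5 -5.3  0.7] -124.82; -123.8 [ 0.2 -5.9 -0.1] -124.81; -123.2 [ 0.4 -7.7  0.1] -124.77; 38.6
[23.04800173 36.02136234] -0.620600585937499 [24.511993408203125, 166.00018310546875]
```

View pics/s3.png

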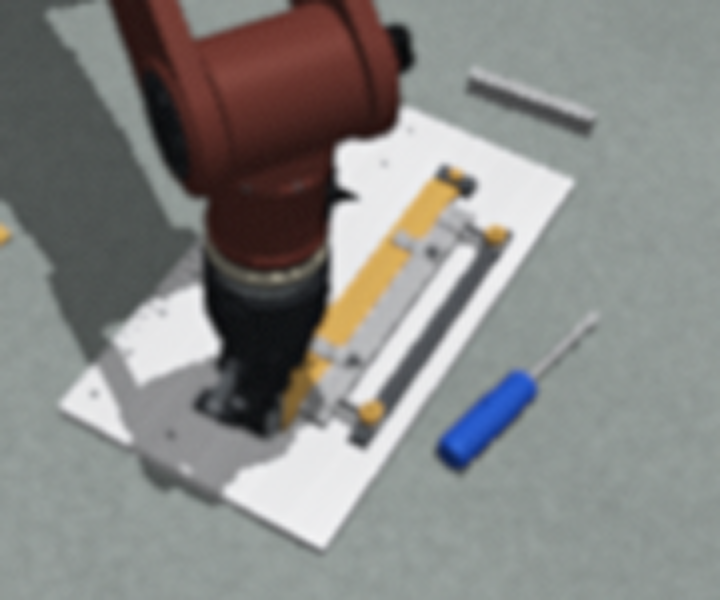

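It's up against the stop (strip end at the block, px (450,185)). Now the lean, with the open fingers centred at y = 0.

Run:
```python
from act import *
move_l(W(22,-142,15),speed=60);move_l(W(22,-142,70),speed=150)
goto(W(-28,0,70),ATT);grip(85)
move_l(W(-28,0,1),speed=100);f0=F(6);print(f0,tp())
move_l(W(-4,0,1),speed=40)
x=-4
while x<4:
    x+=.5 if x<-.6 else .3;move_l(W(x,0,1),speed=10);f=F(3)-f0
    print(round(x,1),np.round(f,1),round(tp()[0],2),end="; ")
    if f[0]<-8.6: break
for _ in range(5): print(np.round(F(5,.03)-f0,1),get_obs()["moment"][2])
print(get_obs()["t"])
move_l(W(-28,0,1),speed=60);move_l(W(-28,0,70),speed=150)
goto(W(-60,-190,150),ATT)
for n in ("top","scene"):
    im=get_image(n);pl,st=masks(im);S,w=rect(n,st,20);print(inplate(P,S[:2]),S[2]-P[2],w)
cv2.imwrite("pics/s4.png",cv2.resize(im[150:300,180:360,::-1],(720,600),interpolation=cv2.INTER_CUBIC))
print(get_obs()["t"])
```

```text
[0.11858496 0.15885347 0.1036721 ] [-27.59367946  -0.16756086   1.20993372]
-3.5 [-0.2 -0.4 -0.2] -3.7; -3.0 [ 0.  -0.4 -0.3] -2.97; -2.5 [-0.1 -0.4  0.2] -2.47; -2.0 [ 0.  -0.7 -0.2] -1.96; -1.5 [ 0.2 -0.2  0.1] -1.47; -1.0 [-0.5 -0.3 -0.3] -1.1; -0.5 [-2.8  0.3  1.3] -1.03; -0.2 [-4.4 -0.6  2.9] -0.98; 0.1 [-5.5 -0.7  3.3] -0.95; 0.4 [-6.7 -0.7  4.4] -0.96; 0.7 [-7.4 -1.5  4.6] -0.99; 1.0 [-7.9 -0.9  5.3] -0.95; 1.3 [-7.9 -1.4  4.4] -0.97; 1.6 [-8.6 -1.8  6.2] -0.96; 1.9 [-9.8 -1.2  6.8] -0.95; [-9.5 -1.2  6.2] -0.11447715206152974
[-10.3  -1.2   6.4] -0.15754915872484168
[-9.5 -1.2  6.5] -0.14072322322546096
[-9.7 -1.1  6.4] -0.12480810563259184
[-9.3 -0.9  6.8] -0.19985860165174027
47.6667
[23.69678536  6.40870425] 0.0791827392578135 [24.936298370361328, 248.4759521484375]
[23.82227865 -1.14714588] 0.067509765625001 [23.655027389526367, 240.3957061767578]
49.8667
```

View pics/s4.png

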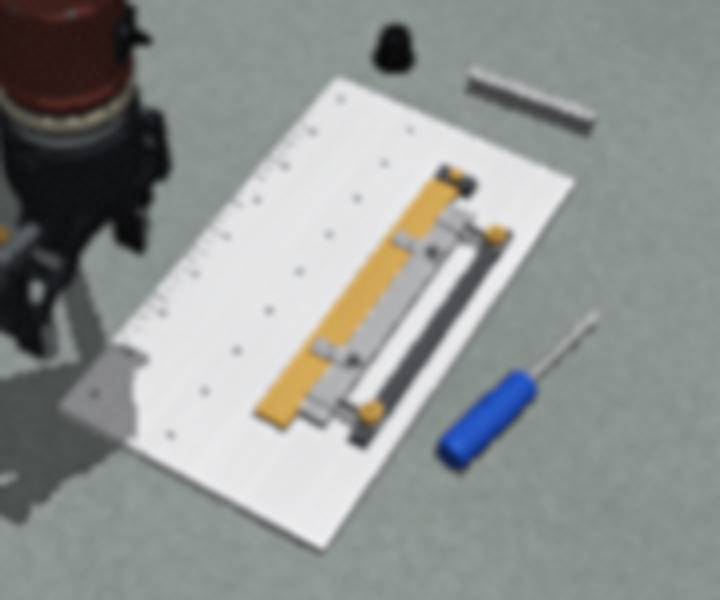

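The strip lies flush along the rail (0.07° off), under both clips and against the stop, and the lean held 9–10 N.

```bash
python3 -c "
from station import *
print(sign_off())"
```

```text
the job is handed in; nothing more can be done
None
```

The job is handed in, result not shown: the strip lies flush on the rail (0.07° off by camera) under both clips and against the stop, and the last lean held 9.3–10.3 N for about 0.75 s.

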